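# Transfer a row of three containers to the second rack in reverse order

## Task

Move the three containers from the dark grey rack to the empty white rack in reverse order: the one at the left end of the grey rack goes to the right end of the white rack, the middle one to the middle and the right one to the left end. Stand each one upright in the middle of its ringed place and let go of it. Never tip one over, and leave the round tin and the rubber stopper where they are.

Things in the scene. Friction and masses are not known exactly. Their poses are not given: they have to be found in the camera images.
- full_rack: Low fixed dark grey metal rack, 94 x 214 mm, on the robot's right; turned a little. Plate 6 mm thick, lip at its edge 11 mm high. Origin: underside's centre, on the worktop; z up, y along the row to its left end, x away from the robot. Three places at x = 0, y = +0.068 (left), 0, -0.068 m (right), each with a pad and a container.
- empty_rack: Low fixed white plastic rack, 94 x 214 mm, on the robot's right; before or behind the grey one. Plate 6 mm thick, lip at its edge 11 mm high. Origin: underside's centre, on the worktop; z up, y along the row to its left end, x away from the robot. Three places at x = 0, y = +0.068 (left), 0, -0.068 m (right), each marked by a 64 mm grey ring.
- sample_cup: Loose squat sample container with a yellow screw lid, 62 mm high, about 0.05 kg, closed. Body 55 mm across, lid 60 mm across from 49 to 62 mm height: grip the lid. Origin: centre of the underside; z up. Its turn about z does not matter.
- small_cup: Loose small clear plastic cup, empty and open, 66 mm high, about 0.015 kg. 50 mm across at the rim, narrower at the foot (36 mm): grip across the outside near the rim, lightly. Origin: centre of the underside; z up. Its turn about z does not matter.
- dropper_bottle: Loose small brown dropper bottle, 102 mm high, about 0.07 kg. Body 33 mm across up to 62 mm height, collar 24 mm across from 62 to 77 mm, black rubber bulb 13 mm across above that. Grip the upper body, the collar, or both. Origin: centre of the underside; z up. Its turn about z does not matter.
- tin: Bystander: loose round tin with a green lid, 67 mm across, 33 mm high, between the racks and the robot. Origin: centre of the underside. (To its left, not listed, is a fixed obstacle to go round: a funnel on a stand, 90 mm wide, at world x = 0.53, y = 0.09, z = 0.27 to 0.35 m.)
- stopper: Bystander: loose red-brown rubber stopper, 31 mm across, 26 mm high, beyond the racks. Origin: centre of the underside.
- pad_1: Fixed black rubber pad, 78 x 62 x 3 mm, lying in one place of the dark grey rack; at the start the sample cup stands on it (within 5 mm of its centre). It stays there. Origin: centre of its underside, 6 mm above the worktop.
- pad_2: Fixed black rubber pad, 78 x 62 x 3 mm, lying in one place of the dark grey rack; at the start the small cup stands on it (within 5 mm of its centre). It stays there. Origin: centre of its underside, 6 mm above the worktop.
- pad_3: Fixed black rubber pad, 78 x 62 x 3 mm, lying in one place of the dark grey rack; at the start the dropper bottle stands on it (within 5 mm of its centre). It stays there. Origin: centre of its underside, 6 mm above the worktop.
There are look-alikes about, which are no part of the job. Of the things that look like the sample_cup, the smaller one is meant. What is shaped like the small_cup but pink is not meant.

How it is judged:
By the outcome, as a careful person would: the job done as asked, in the order asked, and still so for the second after the job is handed in, with the robot touching nothing.
It also fails if it takes over 80 s, if anything falls off the work surface, if the arm or the gripper's body presses on something with over 40 N, if the wrist force passes 120 N, or if a joint passes its speed limit or range.

## Robot

A 7-joint arm with a two-finger parallel gripper is mounted at the origin on a cart in front of the work surface, level with it; the furniture and walls round the work are solid. World frame = base frame: x ahead of the robot, y to its left, z up, the work surface at z = 0. Lengths are in m, angles in rad, forces in N, time in s.
With the tool pointing down it reaches from about 0.4 to 0.85 m from the base axis. Payload 10.4 kg.
Tool frame: the origin (TCP) lies at the very end of the fingers, on their centre line; the grasp point (between the pads) lies r.tcp_to_grasp behind it (r.tcp_to_grasp is the distance from the TCP to the grasp point, in m); z points along the fingers, y is the line along which they close (so a half turn about z gives the same grasp; the last joint's range is limited). The gripper opens to 87 mm and grips with 3 to 60 N. Pads are 19 mm wide; open, the fingers measure 117 mm over their backs; the gripper's body (75 mm by 190 mm) begins 51 mm behind the grasp point.
Start: joints at [-1.187, 0.332, -0.065, 1.46, 0.022, 1.35, -0.088], TCP at [0.247, 0.574, 0.223] pointing down, gripper open.
Joint ranges: [-2.6, 2.6], [-0.5, 2.12], [-1.47, 1.34], [0.16, 2.42], [-1.27, 4.41], [0.06, 2.06], [-2.6, 2.6]. Speed limits (rad/s): [2.22, 2.22, 2.79, 2.79, 3.14, 3.14, 3.14].

## Interface

Orientations are given as a unit quaternion [x, y, z, w].
In Python, from bench import monitor, cams, ticket, r gives the robot as it stands.
- The arm moves only by the shell command python3 -m crank 'ROWS' [OPENING] [FORCE]. ROWS is a JSON object whose one key "steps" holds a list of rows, each a list of 2 entries, a list of its own where there are three numbers: the shift along the world's x, y, z in units of 25 mm (1.0 is 25 mm), then the turn, a rotation vector about the world's x, y, z in units of 5 degrees (1.0 is 5 degrees). In form: {"steps": [[[x, y, z], [ax, ay, az]], ...]}. A call has 1 to 10 rows; each row shifts and turns the commanded pose from where the row before left it; what a row does not reach is not made up. A row lasts 1/12 s, in which the tool goes at most 41.7 mm and 7.16 degrees, less where a joint would pass 70% of its speed; a pose out of reach is approached as far as the arm can. A call is refused whole if a number of a shift passes 1 or a number of a turn 1, either way. A call with a gripper value outside its range is refused whole. OPENING is the finger opening in mm, from 0 to 87, set as the call begins (- or left out, the last holds). The fingers move at their own pace and stop on an object; FORCE is the grip in N (left out, the last holds). Time passes only in rows, so rows that do not move let the fingers close. It gives the time, the measured TCP pose, the force, the opening and the grip force at its end, in the units of the state.
- monitor.read_state(): the state, without advancing time (a new reading comes with each control period).
- cams.camera(name): name is "scene" or "top" or "wrist"; returns a dict with "pixels" (480x640x3 uint8, blue, green, red), "z_map" (480x640 float32, m along the optical axis (not along the pixel's ray), 0 where there is no reading), "vfov" (degrees; the focal length in pixels is half the picture's height over the tangent of half this angle, whatever the lens; pixels are square), "cx", "cy" (the principal point, pixels), "T" (4x4, takes a point from camera to world coordinates). Camera axes: x right, y up, looking along -z (the intrinsics and any distortion apply to the point x, -y, -z); pixel columns grow to the right and rows downward; lengths in m; the calibration is good to about 2 mm. A picture is of the moment at which its call begins.
- ticket.close_job(): hands the job in; it is judged then, once.
The state is a dict: "time": time; "joint_positions": joint angles; "joint_vel": joint speeds; "joint_torque": joint torques, N m; "ee_pos": TCP position; "eef_rot": TCP orientation; "ft_force": force on the tool from outside, world axes, zero at the start; "torque": the same for the moment, N m; "width": finger opening in m; "grip_force": force on a finger pad.
Only numpy, scipy, OpenCV 4.12 (cv2) and the standard library are available. Lean on these libraries where they do the work, as an engineer would, in place of code of your own. Each camera call takes 0.05 s, during which the arm holds its last target. There are 200 camera calls.

## Working session

There is one attempt and no reset: what is moved stays moved. The work goes in short steps, Python scripts to look and compute and a shell command to move; the robot and the scene stay as the last step left them, time stands still between calls to the robot, and variables do not carry over. Pictures are saved under pics/ and viewed, at most 14 in all, crops included, and the job is handed in when it is done.

```bash
mkdir -p pics; ls; cat > h.py <<'E'
import numpy as np, cv2
from bench import monitor, cams, ticket, r
def snap(n): return cams.camera(n)
def world(c,u,v,d=None):
    f=240/np.tan(np.radians(c["vfov"])/2)
    return None
E
python3 - <<'E'
from h import *
for n in ("scene","top","wrist"):
    c=snap(n); cv2.imwrite(f"pics/{n}0.png",c["pixels"]); np.savez(f"{n}0.npz",**c)
    print(n,{k:c[k] for k in c if k not in("pixels","z_map")})
s=monitor.read_state(); print(s, r.tcp_to_grasp)
E
```

```text
pics
scene {'vfov': 45.152682274744144, 'cx': 315.0992838718401, 'cy': 235.72899891151124, 'T': array([[ 5.12996845e-01,  5.96393182e-01, -6.17372991e-01,
        -2.23522945e-01],
       [-8.58390423e-01,  3.56708287e-01, -3.68680185e-01,
        -8.85666266e-01],
       [ 3.43713862e-04,  7.19078835e-01,  6.94928421e-01,
         8.73445092e-01],
       [ 0.00000000e+00,  0.00000000e+00,  0.00000000e+00,
         1.00000000e+00]])}
top {'vfov': 54.297708247089936, 'cx': 317.8568796245711, 'cy': 243.73097708667038, 'T': array([[-0.0186147 ,  0.99607093, -0.08658058,  0.44253532],
       [-0.99979999, -0.01917759, -0.00567415, -0.44893393],
       [-0.00731227,  0.08645764,  0.99622869,  0.8821626 ],
       [ 0.        ,  0.        ,  0.        ,  1.        ]])}
wrist {'vfov': 71.55809592065263, 'cx': 318.87316737030494, 'cy': 244.5655767122823, 'T': array([[ 0.39662686, -0.88590765, -0.24053019,  0.18002749],
       [ 0.91797886,  0.38237173,  0.10538816,  0.60180877],
       [-0.00139223, -0.2626014 ,  0.9649034 ,  0.38394152],
       [ 0.        ,  0.        ,  0.        ,  1.        ]])}
{'time': 0.15, 'joint_positions': array([-1.18663098,  0.33270455, -0.06467417,  1.46074539,  0.02158568,
        1.34990032, -0.08849456]), 'joint_vel': array([ 0.00051898,  0.00039129, -0.0014693 , -0.00409719, -0.00032485,
       -0.00084661,  0.00047134]), 'joint_torque': array([ 8.01417282e-04, -6.23634124e+01,  2.46966752e-02, -3.90141499e+01,
       -6.13643741e-02,  3.73276568e-02,  8.79872277e-05]), 'ee_pos': array([0.24716985, 0.57373041, 0.22195191]), 'eef_rot': array([ 2.01985988e-01,  9.79388267e-01, -5.24342990e-04, -8.73810591e-05]), 'ft_force': array([ 0.0190648 , -0.22202888,  0.3050023 ]), 'torque': array([ 0.02060262,  0.02370925, -0.00912624]), 'grip_force': 0.0, 'width': 0.08754562621393416} 0.0187
```

View pics/top0.png

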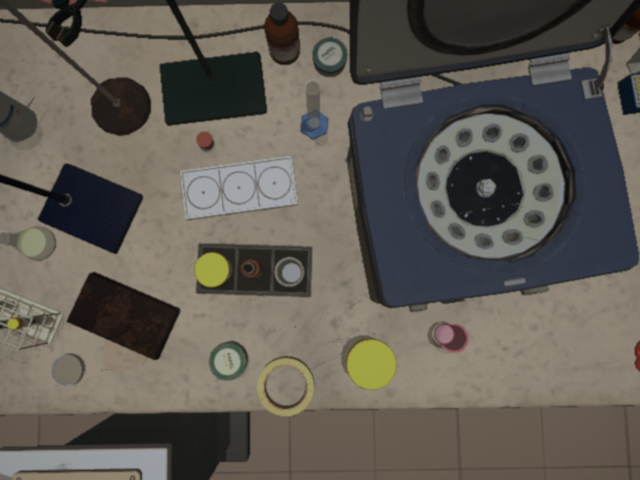

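View pics/scene0.png

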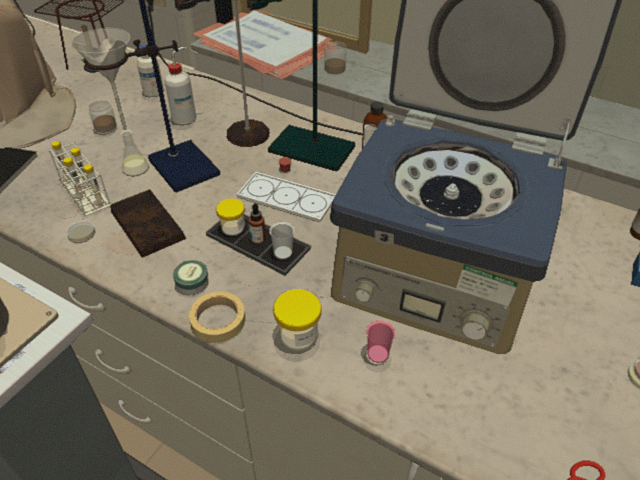

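The top view shows the grey rack centred near (253,270), with the yellow cup at (212,269), the bottle at (251,268) and the small cup at (290,271). The white rack is at (239,187) with rings at (203,192), (239,187) and (274,183). The centrifuge edge starts near u=352.

```bash
cat > h.py <<'E'
import numpy as np, cv2
from bench import monitor, cams, ticket, r
def foc(c): return 240/np.tan(np.radians(float(c["vfov"]))/2)
def plane(c,u,v,z):
    f=foc(c); T=c["T"]; d=T[:3,:3]@np.array([(u-c["cx"])/f,-(v-c["cy"])/f,-1.]); o=T[:3,3]
    return (o+d*(z-o[2])/d[2])
def cloud(c):
    f=foc(c); v,u=np.mgrid[:480,:640]; z=c["z_map"]
    P=np.stack([(u-c["cx"])/f*z,-(v-c["cy"])/f*z,-z],-1)
    return P@c["T"][:3,:3].T+c["T"][:3,3]
def proj(c,p):
    f=foc(c); q=c["T"][:3,:3].T@(np.array(p)-c["T"][:3,3]); return c["cx"]+f*q[0]/-q[2], c["cy"]-f*q[1]/-q[2]
E
python3 - <<'E'
from h import *
c=np.load("top0.npz"); im=c["pixels"]; W=cloud(c); hsv=cv2.cvtColor(im,cv2.COLOR_BGR2HSV)
def big(m,x0,y0,x1,y1):
    k=np.zeros(m.shape,np.uint8); k[y0:y1,x0:x1]=m[y0:y1,x0:x1]
    cs,_=cv2.findContours(k.astype(np.uint8),cv2.RETR_EXTERNAL,cv2.CHAIN_APPROX_NONE); return max(cs,key=cv2.contourArea)
def rack(m,box,z,n):
    b=cv2.boxPoints(cv2.minAreaRect(big(m,*box))); P=np.array([plane(c,*p,z)[:2] for p in b])
    e=[P[1]-P[0],P[2]-P[1]]; L=max(e,key=np.linalg.norm); L=L*np.sign(L[1])
    print(n,"ctr",P.mean(0).round(4),"size",[round(np.linalg.norm(x),4) for x in e],"yaw deg",np.degrees(np.arctan2(-L[0],L[1])).round(2))
h,s,v=cv2.split(hsv)
white=((v>150)&(s<40)).astype(np.uint8); white=cv2.morphologyEx(white,cv2.MORPH_CLOSE,np.ones((5,5)))
rack(white,(165,140,315,235),.011,"white")
dark=(v<100).astype(np.uint8); dark=cv2.morphologyEx(dark,cv2.MORPH_CLOSE,np.ones((25,25)))
rack(dark,(180,232,330,310),.011,"grey")
y=((h>22)&(h<35)&(s>120)).astype(np.uint8)
(u,w),rad=cv2.minEnclosingCircle(big(y,185,240,240,300)); p=plane(c,u,w,.071); print("lid",u,w,rad,p.round(4),"depth z",W[int(w),int(u)].round(4),"diam",2*rad*-1*(p[2]-.88)/foc(c))
# ring holes
for e in cv2.HoughCircles(cv2.medianBlur(im[:,:,1],3)[140:235,165:315],cv2.HOUGH_GRADIENT,1,25,param1=100,param2=14,minRadius=12,maxRadius=21)[0]: print("ring",e+[165,140,0],plane(c,e[0]+165,e[1]+140,.006).round(4))
for nm,(x0,x1,y0,y1) in dict(bottle=(232,268,245,295),cup=(272,308,245,297)).items():
    q=W[y0:y1,x0:x1].reshape(-1,3); 
    for lo,hi in((.02,.06),(.06,.072),(.072,.08),(.095,.13)):
        t=q[(q[:,2]>lo)&(q[:,2]<hi)]
        if len(t): print(nm,lo,hi,len(t),t.min(0).round(4),t.max(0).round(4))
print("white depth",np.median(W[180:190,225:230,2]),"table",np.median(W[225:232,220:260,2]))
# tall stuff near workspace
m=(W[...,2]>.12)&(W[...,0]>.25)&(W[...,0]<.8)&(abs(W[...,1]+.25)<.4)&(c["z_map"]>0)
H,_,_=np.histogram2d(W[m][:,0],W[m][:,1],bins=[np.arange(.2,.85,.05),np.arange(-.65,.2,.05)]); 
print(np.arange(-.65,.15,.05).round(2)); print(np.c_[np.arange(.2,.79,.05).round(2)*100,H].astype(int))
crop=cv2.resize(im[140:310,165:330],None,fx=4.5,fy=3.5*4.5/4.5,interpolation=2); cv2.imwrite("pics/crop0.png",crop)
E
```

```text
white ctr [ 0.6297 -0.2946] size [np.float64(0.2144), np.float64(0.0931)] yaw deg 6.83
grey ctr [ 0.4727 -0.3238] size [np.float64(0.0948), np.float64(0.2149)] yaw deg -3.02
lid 211.63693237304688 269.54150390625 18.14411735534668 [ 0.4717 -0.2593  0.071 ] depth z [ 0.4725 -0.2586  0.073 ] diam 0.06272678968767112
ring [238.5        187.5         14.89999962] [ 0.6289 -0.2951  0.006 ]
ring [273.5        182.5         14.69999981] [ 0.6372 -0.3618  0.006 ]
ring [202.5        192.5         14.89999962] [ 0.6206 -0.2265  0.006 ]
bottle 0.02 0.06 51 [ 0.4576 -0.3411  0.0205] [ 0.4896 -0.3287  0.0597]
bottle 0.06 0.072 123 [ 0.4575 -0.341   0.0604] [ 0.4891 -0.3097  0.0719]
bottle 0.072 0.08 22 [ 0.4609 -0.3367  0.072 ] [ 0.4848 -0.3157  0.0799]
bottle 0.095 0.13 52 [ 0.467  -0.3311  0.0975] [ 0.4787 -0.3192  0.1133]
cup 0.02 0.06 139 [ 0.4458 -0.4119  0.0202] [ 0.4866 -0.3725  0.0597]
cup 0.06 0.072 60 [ 0.4457 -0.4143  0.0601] [ 0.4876 -0.3709  0.072 ]
cup 0.072 0.08 166 [ 0.4423 -0.418   0.072 ] [ 0.4906 -0.3678  0.0791]
white depth 0.007209602167455864 table 0.00033320566962580234
[-0
[... 475 characters left out ...]
3    0    0    0    0    0    0    0    0    0    0
     0    0    0]
 [  45 1303 1386 1005    0    0    0    0    0    0    0    0    0    0
     0    0    0]
 [  50 1047 1287 1213    0    0    0    0    0    0    0    0    0    0
     0    0    0]
 [  55 1091 1202 1380    5    0    0    0    0    0    0    0    0    0
     0    0    0]
 [  60 1190 1250 1349  175    0    0    0    0    0    0    0    0    0
   293    0    0]
 [  65 1307 1291 1207  202    0    0    0    0    0    0    0    0    0
     0    0    0]
 [  70 3103 3628 3550  941  182    0    0    0    0 1152    0    0    0
     0    0    0]
 [  75   46    0    0    9  185    0    0    0    0   72    0  750    0
     0    0    0]]
```

View pics/crop0.png

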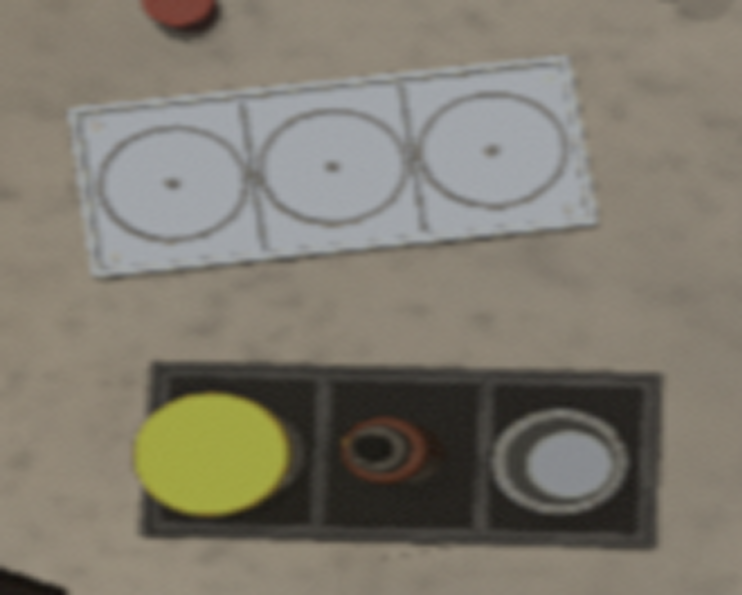

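The crop confirms the layout: lid at left, bottle in the middle, open cup at right, and the white rack's three rings are clear. The sizes check out at 214 x 93 mm and 215 x 95 mm. I still need to know what the tall blob near (0.72,-0.17) is, and whether the route past the funnel is clear.

```bash
python3 - <<'E'
from h import *
for n in("top","scene","wrist"):
    c=np.load(n+"0.npz"); W=cloud(c); ok=c["z_map"]>0
    for nm,(x0,x1,y0,y1,z0) in dict(blob=(.68,.8,-.25,-.12,.12),funnel=(.35,.7,-.03,.2,.1),route=(.25,.46,-.2,.6,.12),left=(.2,.6,.2,.7,.12),cf=(.4,.7,-.55,-.4,.1)).items():
        m=ok&(W[...,0]>x0)&(W[...,0]<x1)&(W[...,1]>y0)&(W[...,1]<y1)&(W[...,2]>z0)
        if m.sum()>20:
            q=W[m]; v,u=np.where(m); print(n,nm,m.sum(),"min",q.min(0).round(3),"max",q.max(0).round(3),"med",np.median(q,0).round(3),"px",u.min(),u.max(),v.min(),v.max())
cv2.imwrite("pics/w0.png",np.load("wrist0.npz")["pixels"])
E
```

```text
top blob 1224 min [ 0.709 -0.195  0.387] max [ 0.76  -0.156  0.425] med [ 0.733 -0.179  0.4  ] px 45 86 0 46
top funnel 559 min [0.379 0.022 0.1  ] max [0.617 0.091 0.206] med [0.606 0.027 0.124] px 0 41 174 329
top cf 7252 min [ 0.408 -0.55   0.1  ] max [ 0.7   -0.491  0.269] med [ 0.577 -0.527  0.251] px 347 397 96 308
scene blob 211 min [ 0.705 -0.207  0.387] max [ 0.774 -0.157  0.404] med [ 0.724 -0.185  0.395] px 247 281 0 9
scene funnel 3803 min [ 0.374 -0.027  0.1  ] max [0.699 0.195 0.402] med [0.547 0.058 0.304] px 52 191 0 172
scene left 997 min [0.521 0.497 0.12 ] max [0.6   0.53  0.267] med [0.574 0.512 0.168] px 0 25 14 81
scene cf 2080 min [ 0.407 -0.55   0.1  ] max [ 0.7   -0.498  0.267] med [ 0.554 -0.535  0.249] px 330 409 115 264
wrist route 1727 min [0.284 0.552 0.12 ] max [0.363 0.6   0.304] med [0.332 0.583 0.161] px 346 450 340 479
wrist left 100312 min [0.2   0.514 0.12 ] max [0.363 0.686 0.345] med [0.227 0.593 0.326] px 0 639 275 479
```

View pics/wrist0.png

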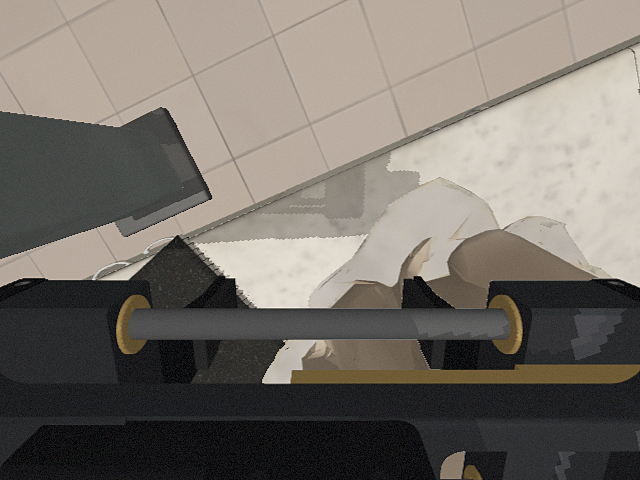

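```bash
python3 -m crank '{"steps": [[[-0.24,-0.97,0.3],[0,0,0.58]],[[-0.24,-0.97,0.3],[0,0,0.58]],[[-0.24,-0.97,0.3],[0,0,0.58]],[[-0.24,-0.97,0.3],[0,0,0.58]],[[-0.24,-0.97,0.3],[0,0,0.58]],[[-0.24,-0.97,0.3],[0,0,0.58]],[[-0.24,-0.97,0.3],[0,0,0.58]],[[-0.24,-0.97,0.3],[0,0,0.58]]]}'
```

```text
time: 0.82
ee_pos: [0.1989, 0.3787, 0.2826]
eef_rot: [-0.0, 1.0, -0.0, -0.0]
ft_force: [1.0, 0.8, 0.5]
width: 0.087
grip_force: 0.0
```

```bash
python3 -m crank '{"steps": [[[0.93,-0.87,0],[0,0,0]],[[0.93,-0.87,0],[0,0,0]],[[0.93,-0.87,0],[0,0,0]],[[0.93,-0.87,0],[0,0,0]],[[0.93,-0.87,0],[0,0,0]]]}' && python3 -m crank '{"steps": [[[0.4,-0.9,0],[0,0,0]],[[0.4,-0.9,0],[0,0,0]],[[0.4,-0.9,0],[0,0,0]],[[0.4,-0.9,0],[0,0,0]],[[0.4,-0.9,0],[0,0,0]],[[0.4,-0.9,0],[0,0,0]],[[0.4,-0.9,0],[0,0,0]],[[0.4,-0.9,0],[0,0,0]]]}'
```

```text
time: 1.23
ee_pos: [0.3163, 0.2699, 0.2826]
eef_rot: [0.001, 1.0, 0.0, 0.0]
ft_force: [-0.1, 0.2, 0.3]
width: 0.0868
grip_force: 0.0
time: 1.9
ee_pos: [0.3957, 0.09, 0.2825]
eef_rot: [0.001, 1.0, 0.0, -0.0]
ft_force: [0.4, 0.9, -0.2]
width: 0.0873
grip_force: 0.0
```

```bash
python3 -m crank '{"steps": [[[0.03,-0.97,0],[0,0,0]],[[0.03,-0.97,0],[0,0,0]],[[0.03,-0.97,0],[0,0,0]],[[0.03,-0.97,0],[0,0,0]],[[0.03,-0.97,0],[0,0,0]],[[0.03,-0.97,0],[0,0,0]],[[0.03,-0.97,0],[0,0,0]]]}' && python3 -m crank '{"steps": [[[0.36,-0.9,-0.5],[0,0,-1]],[[0.36,-0.9,-0.5],[0,0,-1]],[[0.36,-0.9,-0.5],[0,0,-1]],[[0.36,-0.9,-0.5],[0,0,-1]],[[0.36,-0.9,-0.5],[0,0,-1]],[[0.36,-0.9,-0.5],[0,0,-1]],[[0.36,-0.9,-0.5],[0,0,-1]],[[0.36,-0.9,-0.5],[0,0,-1]]]}' && python3 -m crank '{"steps": [[[0,0,0],[0,0,-1]],[[0,0,0],[0,0,-1]],[[0,0,0],[0,0,-1]],[[0,0,0],[0,0,-1]],[[0,0,0],[0,0,-1]],[[0,0,0],[0,0,-1]],[[0,0,0],[0,0,-1]],[[0,0,0],[0,0,-1]],[[0,0,0],[0,0,-1]],[[0,0,0],[0,0,-1]]]}'
```

```text
time: 2.48
ee_pos: [0.4005, -0.0797, 0.2825]
eef_rot: [0.001, 1.0, 0.0, -0.0]
ft_force: [0.7, 0.7, -0.4]
width: 0.0871
grip_force: 0.0
time: 3.15
ee_pos: [0.4732, -0.2595, 0.1819]
eef_rot: [0.345, 0.939, 0.0, 0.0]
ft_force: [0.3, 0.2, 0.2]
width: 0.0871
grip_force: 0.0
time: 3.98
ee_pos: [0.4727, -0.2583, 0.1824]
eef_rot: [0.709, 0.705, 0.0, -0.0]
ft_force: [-0.0, -0.6, -1.0]
width: 0.087
grip_force: 0.0
```

```bash
python3 - <<'E'
from h import *
c=snap("wrist"); im=c["pixels"]; cv2.imwrite("pics/w1.png",im); hsv=cv2.cvtColor(im,cv2.COLOR_BGR2HSV)
m=cv2.inRange(hsv,(22,120,60),(35,255,255)); cs,_=cv2.findContours(m,0,1); k=max(cs,key=cv2.contourArea)
(u,v),rad=cv2.minEnclosingCircle(k); print(u,v,rad,plane(c,u,v,.071).round(4)); s=monitor.read_state(); print(s["ee_pos"],s["eef_rot"])
E
```

```text
Traceback (most recent call last):
NameError: name 'snap' is not defined
```

```bash
echo 'snap=cams.camera' >> h.py; python3 - <<'E'
from h import *
c=snap("wrist"); im=c["pixels"]; cv2.imwrite("pics/w1.png",im); hsv=cv2.cvtColor(im,cv2.COLOR_BGR2HSV)
m=cv2.inRange(hsv,(22,120,60),(35,255,255)); cs,_=cv2.findContours(m,0,1); k=max(cs,key=cv2.contourArea)
(u,v),rad=cv2.minEnclosingCircle(k); print(u,v,rad,plane(c,u,v,.071).round(4)); s=monitor.read_state(); print(s["ee_pos"],s["eef_rot"])
E
```

```text
318.4394836425781 238.23199462890625 35.655494689941406 [ 0.4709 -0.2559  0.071 ]
[ 0.47276308 -0.25823718  0.18237968] [ 7.11400687e-01  7.02786624e-01  1.38640886e-06 -1.54204170e-04]
```

View pics/w1.png

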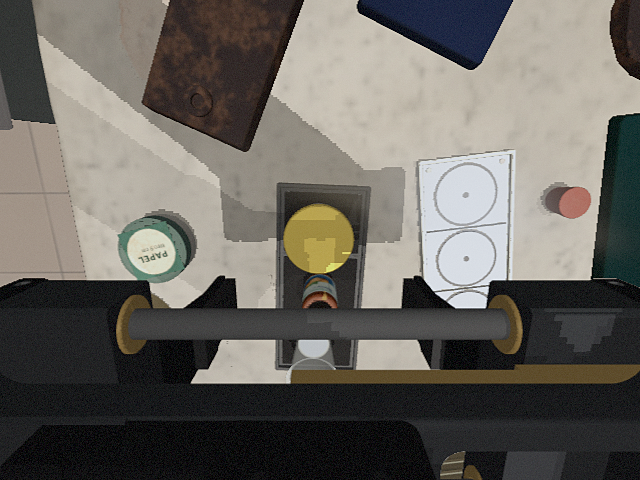

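The wrist view shows the lid at (318,238), midway between the fingers. The bottle is at (320,300) and the cup at (313,350), both clear of the fingers. Going down to grip the lid.

```bash
python3 -m crank '{"steps": [[[-0.04,0,-0.9],[0,0,0]],[[-0.04,0,-0.9],[0,0,0]],[[0,0,-0.9],[0,0,0]],[[0,0,-0.9],[0,0,0]],[[0,0,-0.9],[0,0,0]],[[0,0,-0.94],[0,0,0]],[[0,0,0],[0,0,0]]]}' 87 && python3 -m crank '{"steps": [[[0,0,0],[0,0,0]],[[0,0,0],[0,0,0]],[[0,0,0],[0,0,0]],[[0,0,0],[0,0,0]],[[0,0,0],[0,0,0]],[[0,0,0],[0,0,0]],[[0,0,0],[0,0,0]],[[0,0,0],[0,0,0]]]}' 45 12
```

```text
time: 4.62
ee_pos: [0.4685, -0.2571, 0.0429]
eef_rot: [0.707, 0.707, -0.001, -0.003]
ft_force: [-1.3, 0.2, -0.3]
width: 0.087
grip_force: 0.0
time: 5.28
ee_pos: [0.4714, -0.2586, 0.0472]
eef_rot: [0.708, 0.707, 0.0, 0.001]
ft_force: [1.1, 0.2, 5.6]
width: 0.0577
grip_force: 12.0
```

```bash
python3 -m crank '{"steps": [[[0,0,0.3],[0,0,0]],[[0,0,0.7],[0,0,0]],[[0,0,0.7],[0,0,0]],[[0,0,0.7],[0,0,0]],[[0,0,0],[0,0,0]]]}' && python3 -m crank '{"steps": [[[0.4,0,0],[0,0,0]],[[0.8,0,0],[0,0,0]],[[0.9,0,0],[0,0,0]],[[0.9,0,0],[0,0,0]],[[0.8,-0.5,0],[0,0,0]],[[0.6,-0.8,0],[0,0,0]],[[0.6,-0.8,0],[0,0,0]],[[0.6,-0.8,0],[0,0,0]],[[0.6,-0.8,0],[0,0,0]],[[0.4,-0.4,0],[0,0,0]]]}' && python3 -m crank '{"steps": [[[0,0,0],[0,0,0]],[[0,0,0],[0,0,0]]]}' && python3 - <<'E'
from h import *
c=snap("wrist"); im=c["pixels"]; cv2.imwrite("pics/w2.png",im); s=monitor.read_state(); print(s["ee_pos"],s["eef_rot"],s["width"])
c=snap("top"); cv2.imwrite("pics/t2.png",c["pixels"])
E
```

```text
time: 5.7
ee_pos: [0.4719, -0.2595, 0.1096]
eef_rot: [0.708, 0.706, 0.001, 0.002]
ft_force: [-0.5, 0.1, -0.6]
width: 0.0582
grip_force: 12.0
time: 6.53
ee_pos: [0.6361, -0.3629, 0.1041]
eef_rot: [0.708, 0.706, -0.0, -0.001]
ft_force: [-0.0, -0.2, -0.4]
width: 0.0582
grip_force: 12.0
time: 6.7
ee_pos: [0.6354, -0.3612, 0.1044]
eef_rot: [0.708, 0.706, -0.0, -0.001]
ft_force: [-1.1, 0.9, -0.0]
width: 0.058
grip_force: 12.0
[ 0.63544476 -0.36052162  0.10490626] [ 7.07785765e-01  7.06426294e-01 -1.20052284e-04 -1.09026744e-03] 0.057918868268145365
```

View pics/w2.png

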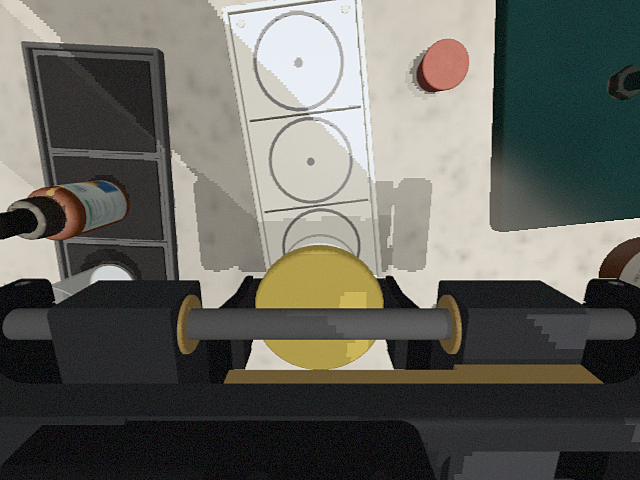

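The cup is held level, with its lid at about (320,305). The ring dots at (298,62) and (311,161) give me a check on the target.

```bash
python3 - <<'E'
from h import *
c=snap("wrist"); im=c["pixels"]; hsv=cv2.cvtColor(im,cv2.COLOR_BGR2HSV)
a=plane(c,298.3,62,.006);b=plane(c,310.7,161,.006); print(a.round(4),b.round(4),np.linalg.norm(a-b),"right",(2*b-a).round(4))
m=cv2.inRange(hsv,(22,110,50),(35,255,255)); m[:243]=0; m[371:]=0;m[:,:250]=0;m[:,390:]=0
u=np.where(m.any(0))[0]; v=np.where(m.any(1))[0]; print(u[[0,-1]],v[[0,-1]]); print("lid",plane(c,u[[0,-1]].mean(),v[[0,-1]].mean(),monitor.read_state()["ee_pos"][2]+.024).round(4))
E
```

```text
[ 0.6197 -0.2259  0.006 ] [ 0.6279 -0.294   0.006 ] 0.06857101325515078 right [ 0.6361 -0.362   0.006 ]
[255 383] [245 369]
lid [ 0.6342 -0.3556  0.1299]
```

```bash
python3 -m crank '{"steps": [[[0.06,-0.12,-0.6],[0,0,0]],[[0,0,-0.8],[0,0,0]],[[0,0,-0.6],[0,0,0]],[[0,0,-0.2],[0,0,0]],[[0,0,-0.1],[0,0,0]],[[0,0,0],[0,0,0]],[[0,0,0],[0,0,0]]]}'; python3 -m crank '{"steps": [[[0,0,-0.06],[0,0,0]],[[0,0,0],[0,0,0]],[[0,0,0],[0,0,0]]]}'
```

```text
time: 7.43
ee_pos: [0.6376, -0.3642, 0.0499]
eef_rot: [0.708, 0.706, 0.0, 0.001]
ft_force: [0.1, -0.3, -0.2]
width: 0.058
grip_force: 12.0
time: 7.68
ee_pos: [0.6375, -0.3641, 0.0481]
eef_rot: [0.708, 0.706, 0.0, 0.0]
ft_force: [-0.0, -0.2, -1.5]
width: 0.0582
grip_force: 12.0
```

```bash
python3 -m crank '{"steps": [[[0,0,-0.08],[0,0,0]],[[0,0,0],[0,0,0]],[[0,0,0],[0,0,0]]]}'; python3 -m crank '{"steps": [[[0,0,-0.06],[0,0,0]],[[0,0,0],[0,0,0]],[[0,0,0],[0,0,0]]]}'
```

```text
time: 7.93
ee_pos: [0.6372, -0.3639, 0.0455]
eef_rot: [0.708, 0.706, 0.0, -0.0]
ft_force: [0.6, -0.0, -0.5]
width: 0.0581
grip_force: 12.0
time: 8.18
ee_pos: [0.6375, -0.3641, 0.0444]
eef_rot: [0.708, 0.706, 0.0, 0.0]
ft_force: [-0.6, -0.0, 2.3]
width: 0.0581
grip_force: 12.0
```

```bash
python3 -m crank '{"steps": [[[0,0,0],[0,0,0]],[[0,0,0],[0,0,0]],[[0,0,0],[0,0,0]],[[0,0,0],[0,0,0]],[[0,0,0],[0,0,0]],[[0,0,0.4],[0,0,0]],[[0,0,0.9],[0,0,0]],[[0,0,1],[0,0,0]],[[0,0,1],[0,0,0]],[[0,0,1],[0,0,0]]]}' 87 && python3 -m crank '{"steps": [[[-0.6,0,0.2],[0,0,0]],[[-0.9,0.2,0],[0,0,0]],[[-0.9,0.2,0],[0,0,0]],[[-0.9,0.2,0],[0,0,0]],[[-0.9,0.2,0],[0,0,0]],[[-0.9,0.2,0],[0,0,0]],[[-0.9,0.3,0],[0,0,0]],[[-0.56,0.3,0],[0,0,0]],[[0,0,0],[0,0,0]],[[0,0,0],[0,0,0]]]}' && python3 - <<'E'
from h import *
s=monitor.read_state(); print(s["ee_pos"],s["eef_rot"],s["width"])
c=snap("wrist"); cv2.imwrite("pics/w3.png",c["pixels"])
c=snap("scene"); cv2.imwrite("pics/s3.png",cv2.resize(c["pixels"][150:300,180:380],None,fx=3.5,fy=3.5))
E
```

```text
time: 9.02
ee_pos: [0.6371, -0.3641, 0.1536]
eef_rot: [0.708, 0.706, -0.0, 0.0]
ft_force: [0.6, -0.5, 0.3]
width: 0.087
grip_force: 0.0
time: 9.85
ee_pos: [0.4734, -0.3236, 0.1574]
eef_rot: [0.708, 0.706, 0.001, 0.0]
ft_force: [0.4, -0.3, 0.5]
width: 0.0874
grip_force: 0.0
[ 0.47337453 -0.32364804  0.15744798] [7.07772869e-01 7.06439221e-01 1.04561690e-03 3.16232797e-04] 0.08740108272373835
```

View pics/s3.png

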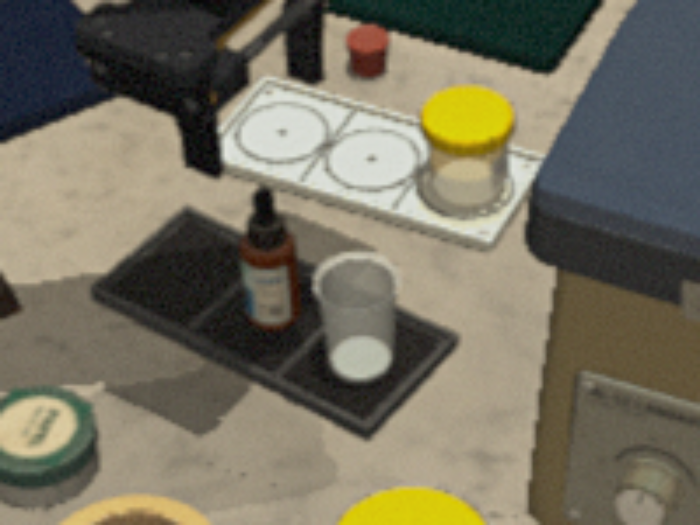

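View pics/w3.png

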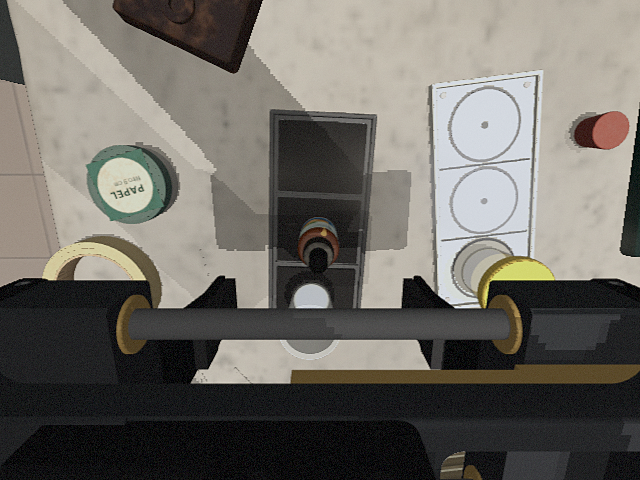

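The scene crop shows the sample cup upright in the right ring. The wrist view shows the bottle's bulb at (318,258), midway between the fingers in x. Next: go down and grip the bottle's upper body.

```bash
python3 -m crank '{"steps": [[[0,-0.07,-0.8],[0,0,0]],[[0,0,-0.9],[0,0,0]],[[0,0,-0.9],[0,0,0]],[[0,0,-0.9],[0,0,0]],[[0,0,-0.8],[0,0,0]],[[0,0,0],[0,0,0]],[[0,0,0],[0,0,0]]]}' 87 && python3 -m crank '{"steps": [[[0,0,0],[0,0,0]],[[0,0,0],[0,0,0]],[[0,0,0],[0,0,0]],[[0,0,0],[0,0,0]],[[0,0,0],[0,0,0]],[[0,0,0],[0,0,0]],[[0,0,0],[0,0,0]],[[0,0,0],[0,0,0]],[[0,0,0],[0,0,0]],[[0,0,0],[0,0,0]]]}' 20 12
```

```text
time: 10.53
ee_pos: [0.4732, -0.326, 0.0488]
eef_rot: [0.708, 0.706, -0.001, -0.001]
ft_force: [1.0, 0.3, 0.2]
width: 0.0871
grip_force: 0.0
time: 11.37
ee_pos: [0.4733, -0.3257, 0.0491]
eef_rot: [0.708, 0.706, 0.0, 0.0]
ft_force: [-0.1, -0.2, 0.5]
width: 0.032
grip_force: 12.0
```

```bash
python3 -m crank '{"steps": [[[0,0,0.3],[0,0,0]],[[0,0,0.7],[0,0,0]],[[0,0,0.7],[0,0,0]],[[0,0,0.5],[0,0,0]],[[0,0,0],[0,0,0]]]}' && python3 -m crank '{"steps": [[[0.4,0.1,0],[0,0,0]],[[0.8,0.2,0],[0,0,0]],[[0.9,0.2,0],[0,0,0]],[[0.9,0.2,0],[0,0,0]],[[0.9,0.2,0],[0,0,0]],[[0.9,0.2,0],[0,0,0]],[[0.8,0.14,0],[0,0,0]],[[0.6,0,0],[0,0,0]],[[0,0,0],[0,0,0]],[[0,0,0],[0,0,0]]]}' && python3 - <<'E'
from h import *
s=monitor.read_state(); print(s["ee_pos"],s["eef_rot"],s["width"])
c=snap("wrist"); cv2.imwrite("pics/w4.png",c["pixels"])
E
```

```text
time: 11.78
ee_pos: [0.4744, -0.3267, 0.1068]
eef_rot: [0.708, 0.706, 0.001, 0.002]
ft_force: [-0.9, 0.3, -0.4]
width: 0.0322
grip_force: 12.0
time: 12.62
ee_pos: [0.6286, -0.2939, 0.1023]
eef_rot: [0.707, 0.707, -0.0, -0.001]
ft_force: [-0.9, -0.7, -1.2]
width: 0.0319
grip_force: 12.0
[ 0.62855925 -0.29392937  0.10227625] [ 7.07338500e-01  7.06874260e-01 -4.74130405e-04 -8.95733777e-04] 0.031909902028108575
```

View pics/w4.png

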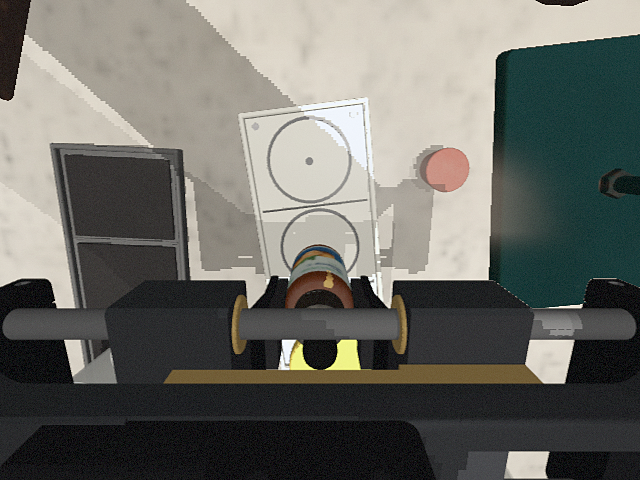

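The bottle hangs upright over the middle ring. Lowering it to contact.

```bash
python3 -m crank '{"steps": [[[0.02,-0.02,-0.5],[0,0,0]],[[0,0,-0.8],[0,0,0]],[[0,0,-0.5],[0,0,0]],[[0,0,-0.2],[0,0,0]],[[0,0,-0.1],[0,0,0]],[[0,0,0],[0,0,0]],[[0,0,0],[0,0,0]]]}'; python3 -m crank '{"steps": [[[0,0,-0.06],[0,0,0]],[[0,0,0],[0,0,0]],[[0,0,0],[0,0,0]]]}';python3 -m crank '{"steps": [[[0,0,-0.06],[0,0,0]],[[0,0,0],[0,0,0]],[[0,0,0],[0,0,0]]]}'
```

```text
time: 13.25
ee_pos: [0.629, -0.2955, 0.0522]
eef_rot: [0.708, 0.706, 0.0, 0.0]
ft_force: [0.2, 0.3, -0.1]
width: 0.0318
grip_force: 12.0
time: 13.5
ee_pos: [0.629, -0.2953, 0.0505]
eef_rot: [0.708, 0.706, 0.0, 0.0]
ft_force: [0.2, 0.4, -0.8]
width: 0.0318
grip_force: 12.0
time: 13.75
ee_pos: [0.6288, -0.2952, 0.0485]
eef_rot: [0.708, 0.706, 0.0, -0.0]
ft_force: [0.2, -0.4, -0.6]
width: 0.032
grip_force: 12.0
```

```bash
python3 -m crank '{"steps": [[[0,0,-0.06],[0,0,0]],[[0,0,0],[0,0,0]],[[0,0,0],[0,0,0]]]}';python3 -m crank '{"steps": [[[0,0,-0.05],[0,0,0]],[[0,0,0],[0,0,0]],[[0,0,0],[0,0,0]]]}'
```

```text
time: 14.0
ee_pos: [0.6287, -0.2952, 0.0469]
eef_rot: [0.708, 0.706, -0.0, -0.0]
ft_force: [-0.2, -0.3, -0.3]
width: 0.0321
grip_force: 12.0
time: 14.25
ee_pos: [0.6289, -0.2954, 0.0461]
eef_rot: [0.708, 0.706, 0.0, 0.0]
ft_force: [-0.3, -0.1, 0.8]
width: 0.0317
grip_force: 12.0
```

```bash
python3 -m crank '{"steps": [[[0,0,0],[0,0,0]],[[0,0,0],[0,0,0]],[[0,0,0],[0,0,0]],[[0,0,0],[0,0,0]],[[0,0,0],[0,0,0]],[[0,0,0.4],[0,0,0]],[[0,0,0.9],[0,0,0]],[[0,0,1],[0,0,0]],[[0,0,1],[0,0,0]],[[0,0,1],[0,0,0]]]}' 87 && python3 -m crank '{"steps": [[[-0.6,-0.4,0.2],[0,0,0]],[[-0.9,-0.6,0],[0,0,0]],[[-0.9,-0.6,0],[0,0,0]],[[-0.9,-0.6,0],[0,0,0]],[[-0.9,-0.5,0],[0,0,0]],[[-0.9,-0.5,0],[0,0,0]],[[-0.9,-0.5,0],[0,0,0]],[[-0.5,-0.2,0],[0,0,0]],[[0,0,0],[0,0,0]],[[0,0,0],[0,0,0]]]}' && python3 - <<'E'
from h import *
s=monitor.read_state(); print(s["ee_pos"],s["eef_rot"],s["width"])
c=snap("wrist"); a=c["pixels"]
c=snap("scene"); b=cv2.resize(c["pixels"][150:300,180:380],None,fx=2,fy=2)
o=np.zeros((480,800,3),np.uint8); o[:300,:400]=b; o[:300,400:]=cv2.resize(a,(400,300)); cv2.imwrite("pics/s5.png",o)
E
```

```text
time: 15.08
ee_pos: [0.6286, -0.2954, 0.1553]
eef_rot: [0.708, 0.706, 0.0, 0.0]
ft_force: [-0.0, 0.1, 0.0]
width: 0.0854
grip_force: 0.0
time: 15.92
ee_pos: [0.4663, -0.3926, 0.1587]
eef_rot: [0.708, 0.706, 0.001, 0.0]
ft_force: [1.7, 0.0, 0.4]
width: 0.0871
grip_force: 0.0
[ 0.46632015 -0.39264472  0.15866462] [7.08083122e-01 7.06128842e-01 5.59999779e-04 1.93003213e-04] 0.08705652078779462
```

View pics/s5.png

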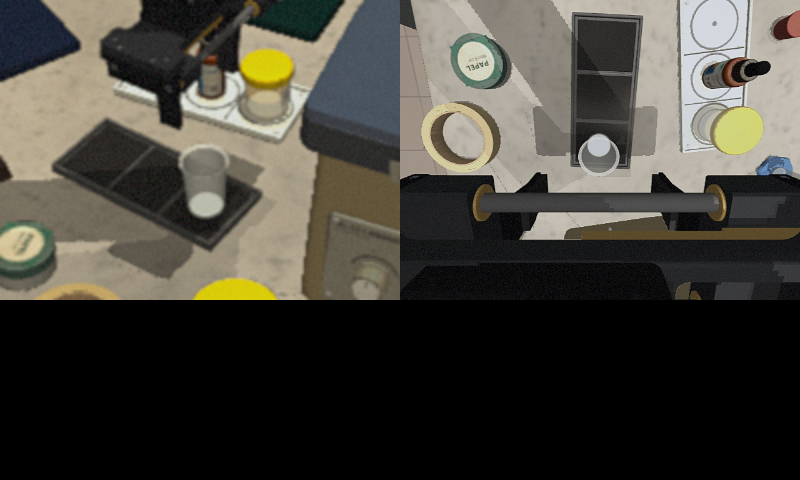

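The bottle and the sample cup both stand upright in their rings. The small cup's rim, at (599,155) in the right half, is centred between the fingers. Going down for a light grip.

```bash
python3 -m crank '{"steps": [[[0,0,-0.8],[0,0,0]],[[0,0,-1],[0,0,0]],[[0,0,-1],[0,0,0]],[[0,0,-1],[0,0,0]],[[0,0,-0.7],[0,0,0]],[[0,0,0],[0,0,0]],[[0,0,0],[0,0,0]]]}' 87 && python3 -m crank '{"steps": [[[0,0,0],[0,0,0]],[[0,0,0],[0,0,0]],[[0,0,0],[0,0,0]],[[0,0,0],[0,0,0]],[[0,0,0],[0,0,0]],[[0,0,0],[0,0,0]],[[0,0,0],[0,0,0]],[[0,0,0],[0,0,0]],[[0,0,0],[0,0,0]],[[0,0,0],[0,0,0]]]}' 38 3.5 && python3 -m crank '{"steps": [[[0,0,0.2],[0,0,0]],[[0,0,0.3],[0,0,0]],[[0,0,0.3],[0,0,0]],[[0,0,0],[0,0,0]],[[0,0,0],[0,0,0]]]}'
```

```text
time: 16.6
ee_pos: [0.4669, -0.3919, 0.0454]
eef_rot: [0.707, 0.707, -0.0, -0.001]
ft_force: [-0.1, -0.6, 0.6]
width: 0.087
grip_force: 0.0
time: 17.43
ee_pos: [0.4663, -0.3928, 0.0459]
eef_rot: [0.708, 0.706, 0.0, 0.0]
ft_force: [0.3, 0.2, 2.2]
width: 0.048
grip_force: 3.4
time: 17.85
ee_pos: [0.4667, -0.3929, 0.0666]
eef_rot: [0.708, 0.706, 0.0, 0.001]
ft_force: [-0.2, -0.1, -0.2]
width: 0.0483
grip_force: 3.5
```

```bash
python3 -m crank '{"steps": [[[0,0,0.3],[0,0,0]],[[0,0,0.6],[0,0,0]],[[0,0,0.5],[0,0,0]],[[0.2,0,0.1],[0,0,0]],[[0.6,0,0],[0,0,0]],[[0.8,0,0],[0,0,0]],[[0.8,0,0],[0,0,0]],[[0.5,0.2,0],[0,0,0]],[[0.2,0.5,0],[0,0,0]],[[0,0.8,0],[0,0,0]]]}' && python3 -m crank '{"steps": [[[0,0.8,0],[0,0,0]],[[0,0.8,0],[0,0,0]],[[0,0.8,0],[0,0,0]],[[0,0.8,0],[0,0,0]],[[0,0.8,0],[0,0,0]],[[0.1,0.6,0],[0,0,0]],[[0.4,0.4,0],[0,0,0]],[[0.6,0.14,0],[0,0,0]],[[0.7,0,0],[0,0,0]],[[0.7,0,0],[0,0,0]]]}' && python3 -m crank '{"steps": [[[0.4,0,0],[0,0,0]],[[0.1,0,0],[0,0,0]],[[0,0,0],[0,0,0]],[[0,0,0],[0,0,0]]]}' && python3 - <<'E'
from h import *
s=monitor.read_state(); print(s["ee_pos"],s["eef_rot"],s["width"])
c=snap("wrist"); a=c["pixels"]
c=snap("scene"); b=cv2.resize(c["pixels"][150:300,180:380],None,fx=2,fy=2)
cv2.imwrite("pics/s6.png",np.hstack([b,cv2.resize(a,(400,300))]))
E
```

```text
time: 18.68
ee_pos: [0.5445, -0.3559, 0.1034]
eef_rot: [0.708, 0.706, -0.001, 0.001]
ft_force: [1.0, 0.4, -0.3]
width: 0.0478
grip_force: 3.5
time: 19.52
ee_pos: [0.6079, -0.2259, 0.1035]
eef_rot: [0.707, 0.707, 0.0, 0.0]
ft_force: [0.2, -0.4, 0.5]
width: 0.0481
grip_force: 3.5
time: 19.85
ee_pos: [0.6183, -0.2272, 0.1032]
eef_rot: [0.708, 0.706, -0.0, -0.0]
ft_force: [-0.3, -0.2, -1.4]
width: 0.0481
grip_force: 3.5
[ 0.61832897 -0.22719374  0.10324209] [ 7.07993845e-01  7.06218548e-01 -2.73262393e-04 -5.17527781e-05] 0.048099334517729346
```

View pics/s6.png

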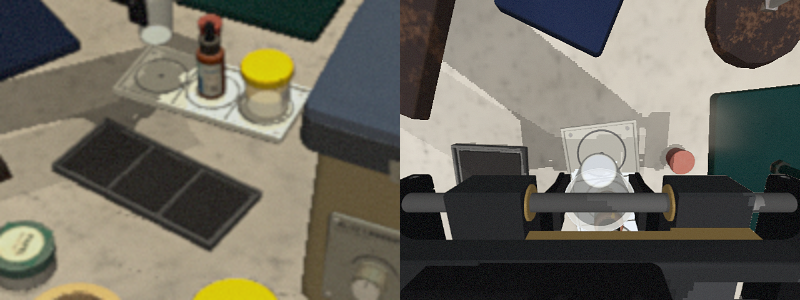

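The small cup is held upright above the left ring, and the other two are still standing. Lowering.

```bash
python3 -m crank '{"steps": [[[0.1,0.02,-0.5],[0,0,0]],[[0,0,-0.8],[0,0,0]],[[0,0,-0.5],[0,0,0]],[[0,0,-0.2],[0,0,0]],[[0,0,-0.1],[0,0,0]],[[0,0,0],[0,0,0]],[[0,0,0],[0,0,0]]]}'; python3 -m crank '{"steps": [[[0,0,-0.12],[0,0,0]],[[0,0,0],[0,0,0]],[[0,0,0],[0,0,0]]]}';python3 -m crank '{"steps": [[[0,0,-0.08],[0,0,0]],[[0,0,0],[0,0,0]],[[0,0,0],[0,0,0]]]}'
```

```text
time: 20.53
ee_pos: [0.6215, -0.2265, 0.0514]
eef_rot: [0.708, 0.706, 0.0, 0.0]
ft_force: [-0.4, -0.4, -0.1]
width: 0.0478
grip_force: 3.5
time: 20.78
ee_pos: [0.6214, -0.2262, 0.0481]
eef_rot: [0.708, 0.706, 0.0, 0.0]
ft_force: [-0.6, 0.3, -0.5]
width: 0.0478
grip_force: 3.5
time: 21.03
ee_pos: [0.6213, -0.2262, 0.0458]
eef_rot: [0.708, 0.706, 0.0, -0.0]
ft_force: [-1.0, 0.5, -0.0]
width: 0.0483
grip_force: 3.5
```

```bash
python3 -m crank '{"steps": [[[0,0,-0.06],[0,0,0]],[[0,0,0],[0,0,0]],[[0,0,0],[0,0,0]]]}';python3 -m crank '{"steps": [[[0,0,-0.05],[0,0,0]],[[0,0,0],[0,0,0]],[[0,0,0],[0,0,0]]]}'
```

```text
time: 21.28
ee_pos: [0.6212, -0.2262, 0.0442]
eef_rot: [0.708, 0.706, 0.0, -0.0]
ft_force: [0.6, -0.6, 0.5]
width: 0.0481
grip_force: 3.5
time: 21.53
ee_pos: [0.6213, -0.2262, 0.0431]
eef_rot: [0.708, 0.706, 0.0, 0.0]
ft_force: [-0.2, 0.5, -0.4]
width: 0.0478
grip_force: 3.5
```

```bash
python3 -m crank '{"steps": [[[0,0,-0.05],[0,0,0]],[[0,0,0],[0,0,0]],[[0,0,0],[0,0,0]]]}'
```

```text
time: 21.78
ee_pos: [0.6213, -0.2263, 0.042]
eef_rot: [0.708, 0.706, 0.0, 0.0]
ft_force: [-0.3, 0.1, 2.7]
width: 0.048
grip_force: 3.4
```

```bash
python3 -m crank '{"steps": [[[0,0,0],[0,0,0]],[[0,0,0],[0,0,0]],[[0,0,0],[0,0,0]],[[0,0,0],[0,0,0]],[[0,0,0],[0,0,0]],[[0,0,0.3],[0,0,0]],[[0,0,0.7],[0,0,0]],[[0,0,0.9],[0,0,0]],[[0,0,0.9],[0,0,0]],[[0,0,0.6],[0,0,0]]]}' 87 && python3 -m crank '{"steps": [[[-0.6,0,0.2],[0,0,0]],[[-0.9,0,0],[0,0,0]],[[-0.9,0,0],[0,0,0]],[[-0.9,0,0],[0,0,0]],[[-0.9,0,0],[0,0,0]],[[-0.9,0,0],[0,0,0]],[[-0.9,0,0],[0,0,0]],[[-0.5,0,0],[0,0,0]],[[0,0,0],[0,0,0]],[[0,0,0],[0,0,0]]]}' && python3 - <<'E'
from h import *
c=snap("top"); a=c["pixels"]; d=snap("scene"); b=d["pixels"]
cv2.imwrite("pics/f.png",np.hstack([cv2.resize(b[150:300,200:333],(400,450)),cv2.resize(a[130:265,180:300],(400,450))]))
W=cloud(c); m=(c["z_map"]>0)
for nm,t,lo,hi in(("cup",(.6207,-.2267),.066,.08),("bottle",(.629,-.2945),.095,.12),("sample",(.6370,-.362),.062,.078)):
    q=W[m&(W[...,2]>lo)&(W[...,2]<hi)&(np.hypot(W[...,0]-t[0],W[...,1]-t[1])<.036)]
    if len(q): print(nm,len(q),((q.min(0)+q.max(0))/2).round(4),(q.max(0)-q.min(0)).round(4),"target",t)
print(monitor.read_state()["time"])
E
```

```text
time: 22.62
ee_pos: [0.6218, -0.2268, 0.1295]
eef_rot: [0.708, 0.706, 0.0, 0.001]
ft_force: [0.2, -0.2, -0.3]
width: 0.0866
grip_force: 0.0
time: 23.45
ee_pos: [0.4591, -0.2258, 0.1322]
eef_rot: [0.708, 0.707, 0.001, 0.0]
ft_force: [1.3, -0.3, -0.4]
width: 0.087
grip_force: 0.0
cup 199 [ 0.622  -0.2265  0.0712] [0.0491 0.0498 0.0103] target (0.6207, -0.2267)
bottle 54 [ 0.628  -0.2949  0.102 ] [0.0114 0.0122 0.0132] target (0.629, -0.2945)
sample 908 [ 0.6381 -0.3634  0.0682] [0.0596 0.0601 0.0112] target (0.637, -0.362)
23.55
```

View pics/f.png

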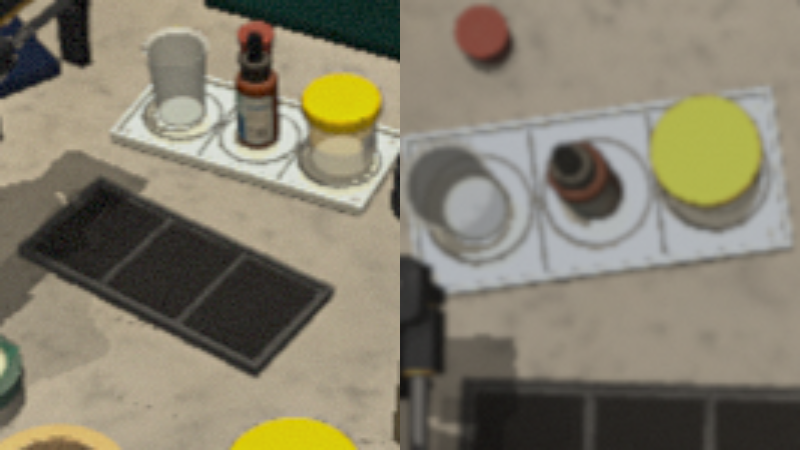

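All three stand upright within about 2 mm of their targets, and the robot is clear of them.

```bash
python3 -c "
from bench import ticket
print(ticket.close_job())"
```

```text
the job is handed in; nothing more can be done
None
```

The job is handed in: the three containers stand upright on the white rack in reverse order, each released and within about 2 mm of its ring's centre by camera; the robot did not touch the tin or the stopper, and the job took about 24 s of the 80 s allowed.

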